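# Feed the top blank of a stack into the drill jig

### The job

Slide the top blank off the stack, without lifting it, into the open mouth of the drill jig beside it and on under the bridge until it rests square against the hidden end stop. The stop is set to a different depth for every job, so feel for it: press the blank home against it lightly, with about 5 to 15 N and never more than 25 N, then let go and back away. The two blanks below, and the loose things round the jig, must stay where they are.

Things in the scene. Friction and masses are not known exactly. Their poses are not given: they have to be found in the camera images.
- jig: Fixed steel drill jig, 134 mm wide (its x), 166 mm long (its y), black knob at the far end. Origin: on the work surface below the middle of its bed's front edge; +y is the feeding direction, z up. The bed is 18.5 mm above the work surface, 1.5 mm below the middle blank's top. The stack stands 8 to 20 mm before the bed's front edge, nearly in line with it.
- jig_channel (a point): Start of the straight channel, on the bed, 40 mm behind the front edge (axes as the jig's). The two side rails, 14 mm high above the bed, leave 96 mm between them from here on; towards the front edge they flare out to about 120 mm.
- jig_bridge (a point): Middle of the lower front edge of the aluminium bridge with three brass bushings, 76 mm behind the front edge and 14 mm above the bed; bridge top 42.5 mm above the work surface, bushings 46.5. Under it hides the end stop: face 60 mm wide, at jig y = 108 to 128 mm (not measured), sprung, yields 1 mm per 4 N. A seated blank's rear edge is at jig y = 18 to 38 mm, before the bridge.
- blank_top_centre (a point): The top blank of a stack of three equal dark steel plates, 90 x 90 x 10 mm, 0.5 to 0.75 kg; the point is its centre, half-way up. Its x and y are parallel to its edges, nearly parallel to the jig's (within about 0.15 rad). Push it by its rear edge (away from the jig); a push at one point lets it turn, two fingers apart keep it straight. Oiled steel: friction on its fellows and on the jig about 0.3 to 0.4.
- blank_mid_centre (a point): The middle blank, same plate; the point is its centre, 15 mm above the work surface (its top is 20 mm above it). Its edges are within a few mm of those of the top blank.
- blank_low_centre (a point): The bottom blank, same plate, lying on the work surface; the point is its centre, 5 mm above it.
- nut: Loose hex nut, 34 mm wide, 16 mm high, lying beside the jig's mouth on the side away from the robot; bystander. Origin under its centre.
- flange: Loose round flange, 62 mm across, 12 mm high, beside the stack on the side away from the robot; bystander. Origin under its centre.
- marker: Loose paint marker, 128 mm long, 15 mm thick, lying beside the stack on the robot's side; bystander. Origin under its middle.

How it is judged (in metres and radians):
On the way, in this order (a step that is already met when the one before it is completed fails the run):
1. the top blank has slid off the stack and lies on the bed between the rails (y of blank_top_centre in the frame of jig above 0.045 m and z of blank_top_centre in the frame of jig below 0.0255 m and x of blank_top_centre in the frame of jig between -0.006 and 0.006 m and angle between the y axis of blank_top_centre and the y axis of jig, either way round below 0.09 rad and distance of each of blank_mid_centre, blank_low_centre from where it was at the start of the episode below 0.006 m), for 0.1 s.
2. the blank is pressed against the end stop with more than 3 N (contact force between blank_top and stop_face above 3 N), for 0.1 s.
At the end, for the whole second after the job is handed in: The blank lies flat on the jig's bed between the rails, square to it, its front edge within 2 mm of the end stop, at rest; the middle and bottom blanks are within 6 mm, and nut, flange and marker within 12 mm, of where they began (y of stop_face in the frame of blank_top_centre between 0.043 and 0.05 m and z of blank_top_centre in the frame of jig below 0.0255 m and angle between blank_top_centre's own z axis and vertical below 0.04 rad and linear speed of blank_top below 0.01 m/s and x of blank_top_centre in the frame of jig between -0.006 and 0.006 m and angle between the y axis of blank_top_centre and the y axis of jig, either way round below 0.09 rad and distance of each of blank_mid_centre, blank_low_centre from where it was at the start of the episode below 0.006 m and distance of each of nut, flange, marker from where it was at the start of the episode below 0.012 m); the robot touches nothing.
It fails at once if the blank is pressed against the end stop with more than 25 N (contact force between blank_top and stop_face above 25 N).
It fails at once if the blank is lifted (its centre more than 15 mm above its place on the stack) (height (world z) of blank_top_centre above 0.04 m).
It fails at once if the middle or bottom blank is shifted by more than 6 mm (distance of any of blank_mid_centre, blank_low_centre from where it was at the start of the episode above 0.006 m).
It fails at once if a loose bystander is shifted by more than 12 mm (distance of any of nut, flange, marker from where it was at the start of the episode above 0.012 m).
It also fails if it takes over 48 s, if anything falls off the work surface, if the arm or the gripper's body presses on something with over 40 N, if the wrist force passes 120 N, or if a joint passes its speed limit or range.

### The arm

A 6-joint arm with a two-finger parallel gripper is mounted at the origin on a cart in front of the work surface, level with it; the furniture and walls round the work are solid. World frame = base frame: x ahead of the robot, y to its left, z up, the work surface at z = 0. Lengths are in m, angles in degrees, forces in N, time in s.
With the tool pointing down it reaches from about 0.375 to 0.75 m from the base axis. Payload 9 kg.
Tool frame: the origin (TCP) lies where the fingers leave the gripper's body, on its centre line; the fingertips stand 73 mm ahead of it and the grasp point (between the pads) lies 54 mm ahead of it (robot.tip_reach is the distance from the TCP to the fingertips, in m); z points along the fingers, y is the line along which they close (so a half turn about z gives the same grasp; the last joint's range is limited). The gripper opens to 85 mm and grips with 20 to 120 N. Pads are 22 mm wide; open, the fingers measure 114 mm over their backs; the gripper's body (76 mm by 85 mm) begins 54 mm behind the grasp point. The pads swing forward as they close: fully open they stand 13 mm farther back than shut.
Start: joints at [-79.796, 5.964, 5.575, 89.605, 0, 77.527], TCP at [0.231, -0.554, 0.304] pointing down, gripper open.
Joint ranges: [-171.21, 171.21], [-48.23, 106.86], [-62.78, 66.21], [-105.2, 120.99], [-86.42, 89.51], [-180, 180]. Speed limits (degrees/s): [127.2, 127.2, 147.25, 180, 180, 180].

### API

Orientations are given as [roll, pitch, yaw] about the fixed x, y, z axes, in that order (R = Rz(yaw) Ry(pitch) Rx(roll)).
In Python, from plant import robot gives the robot as it stands. Calls block until the motion is done:
- robot.move_pose(position, orientation): joint-space move of the TCP to a pose.
- robot.line_to(position, vel=0.15, rotation=None, guard=None): straight line of the TCP; rotation=None keeps the orientation; vel is the mean speed in m/s. With guard (N) it stops when the force on the tool has changed by that much, and returns True; else False.
- robot.goto_joints(angles): joint-space move.
- robot.set_gripper(opening): finger opening in m; the grip force is fixed at half the most; returns when the fingers have stopped.
- robot.pause(seconds).
- robot.ik(position, orientation): joint angles nearest the present ones, or None.
- robot.observe(): the state.
- robot.grab_frame(name): name is "scene" or "top" or "wrist"; returns the picture (420x560x3 uint8, blue, green, red); there is no depth.
- robot.get_calibration(name): a dict with "vertical_fov" (degrees; the focal length in pixels is half the picture's height over the tangent of half this angle, whatever the lens; pixels are square), "cx", "cy" (the principal point, pixels), "k1" (the pictures are not rectified: a ray, as slopes to the right and down, at radius r is drawn at 1 + k1 r^2 times it, then the intrinsics apply), "rvec" (rotation vector, rad) and "tvec" (3), from world to camera coordinates, as OpenCV has them. Camera axes: x right, y down, z forward; pixel columns grow to the right and rows downward; lengths in m; the calibration is good to about 2 mm. A picture is of the moment at which its call begins: read the wrist's pose just before it. get_calibration takes no time and is no camera call; for the wrist camera it gives the pose at the moment of the call.
A pose or a line that the arm cannot do raises robot.IKError and nothing moves.
- robot.job_done(): hands the job in; it is judged then, once.
The state is a dict: "time": time; "q": joint angles; "qvel": joint speeds; "joint_torque": joint torques, N m; "tool_pos": TCP position; "tcp_rot": TCP orientation; "ft_force": force on the tool from outside, world axes, zero at the start; "torque": the same for the moment, N m; "gripper_width": finger opening in m; "gripper_force": force on a finger pad.
Only numpy, scipy, OpenCV 4.12 (cv2) and the standard library are available. Lean on these libraries where they do the work, as an engineer would, in place of code of your own. Each camera call takes 0.05 s, during which the arm holds its last target. There are 200 camera calls.

## Working session

There is one attempt and no reset: what is moved stays moved. The work goes in short steps, each a Python script; the robot and the scene stay as the last script left them, time stands still between calls to the robot, and variables do not carry over. Pictures are saved under pics/ and viewed, at most 10 in all, crops included, and the job is handed in when it is done.

```bash
ls; mkdir -p pics; python3 - <<'E'
from plant import robot
import cv2
for n in ("scene","top"):
    cv2.imwrite(f"pics/{n}0.png",robot.grab_frame(n)); print(n,robot.get_calibration(n))
o=robot.observe(); print(o)
E
```

```text
pics
scene {'vertical_fov': 50.00051360062085, 'cx': 280.04401088959435, 'cy': 206.24018673193123, 'k1': -0.04851940443938354, 'rvec': array([ 1.84377039, -1.14228531,  0.67740856]), 'tvec': array([-0.26311455,  0.27958258,  0.44632714])}
top {'vertical_fov': 42.573416707768224, 'cx': 273.6116045439636, 'cy': 217.3541525337119, 'k1': -0.11650206451294497, 'rvec': array([ 2.1688507 , -2.20886278,  0.08868199]), 'tvec': array([-0.02217958,  0.55017861,  0.86428787])}
{'time': 0.1, 'q': array([-7.97971859e+01,  5.99574082e+00,  5.53079188e+00,  8.96048734e+01,
       -2.77487767e-03,  7.75273556e+01]), 'qvel': array([ 0.05292835, -0.03259369,  0.04692103,  0.02617451, -0.10728698,
       -0.03178202]), 'joint_torque': array([ 6.06048925e-03, -5.58212864e+01,  5.04716706e+01,  1.33077346e-02,
       -2.61724681e-04, -9.92338073e-06]), 'tool_pos': array([ 0.23127086, -0.55339707,  0.30318753]), 'tcp_rot': array([-1.79931226e+02, -1.23703758e-02,  2.26754528e+01]), 'ft_force': array([-0.68292443,  0.27112171, -0.24813443]), 'torque': array([-0.07211777, -0.0184437 ,  0.00254555]), 'gripper_force': 0.0, 'gripper_width': 0.08566653103785649}
```

View pics/top0.png

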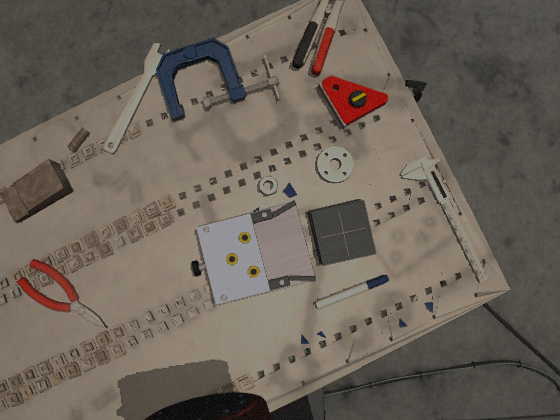

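View pics/scene0.png

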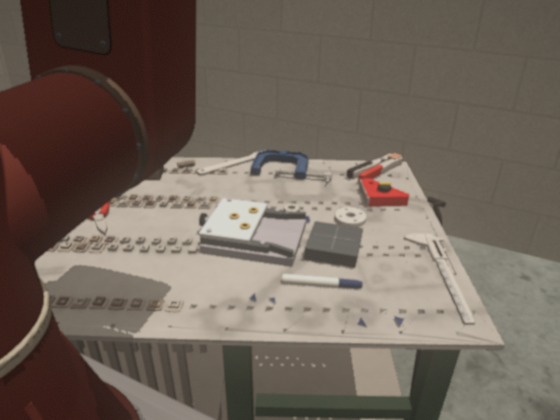

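The top view shows the dark stack at about (342,232) and the jig at about (255,250). The jig's mouth faces right and its knob is at (196,268). The nut is at (267,186), the flange at (335,165) and the marker runs (317,302) to (387,280). The scene view agrees. Next I'll measure by masks.

```bash
cat > h.py <<'E'
import numpy as np, cv2
from plant import robot
def cast(cal,uv,z,shape=(420,560)):
    f=shape[0]/2/np.tan(np.radians(cal["vertical_fov"])/2)
    d=(np.atleast_2d(uv).astype(float)-[cal["cx"],cal["cy"]])/f
    s=d.copy()
    for _ in range(20): s=d/(1+cal["k1"]*(s**2).sum(1,keepdims=True))
    R=cv2.Rodrigues(np.array(cal["rvec"]))[0]; t=np.array(cal["tvec"]).ravel()
    c=-R.T@t; r=np.c_[s,np.ones(len(s))]@R
    return c+r*((z-c[2])/r[:,2])[:,None]
def blobs(m,amin):
    cs,_=cv2.findContours(m.astype(np.uint8),cv2.RETR_EXTERNAL,cv2.CHAIN_APPROX_NONE)
    return [c for c in cs if cv2.contourArea(c)>amin]
def rect(cal,c,z):
    P=cast(cal,c.reshape(-1,2),z)[:,:2]
    (cx,cy),(w,h),a=cv2.minAreaRect((P*1000).astype(np.float32)); return np.round([cx,cy,w,h,a],1)
E
python3 - <<'E'
from h import *
cal=robot.get_calibration("top"); im=cv2.imread("pics/top0.png")
hsv=cv2.cvtColor(im,cv2.COLOR_BGR2HSV); print("tip",robot.tip_reach)
roi=np.zeros(im.shape[:2],bool); roi[195:315,185:385]=1
for c in blobs((hsv[...,2]<105)&roi,300): print("dark",rect(cal,c,.03),cv2.boundingRect(c))
for c in blobs((hsv[...,2]>185)&roi,300): print("white",rect(cal,c,.0425),cv2.boundingRect(c))
for c in blobs((hsv[...,1]>150)&roi&(hsv[...,2]>80),15): print("brass",rect(cal,c,.0465),cv2.boundingRect(c))
print(im[235,325],im[240,355],im[270,220],im[245,285],im[210,275])
w=robot.get_calibration("wrist"); R=cv2.Rodrigues(w["rvec"])[0]; print("wrist cam at",-R.T@np.ravel(w["tvec"]),R[2],w["vertical_fov"])
E
```

```text
tip 0.0726
dark [447.3 -59.1  18.6  76.9  10.2] (267, 275, 49, 16)
dark [560.  -31.6  23.9  75.9  13.9] (250, 200, 47, 24)
dark [ 522.6 -136.1   93.8  108.    11.8] (305, 199, 72, 67)
brass [463.3   2.2  15.8  15.8  89. ] (248, 266, 11, 11)
brass [483.6  35.9  15.7  15.7  44.1] (227, 254, 11, 11)
brass [517.4  15.6  15.9  15.9  89. ] (239, 232, 11, 11)
[66 71 72] [67 72 71] [153 149 148] [128 132 143] [125 130 142]
wrist cam at [ 0.29573102 -0.52722918  0.37299588] [-0.25225886 -0.10394086 -0.96206121] 64.60782377159046
```

```bash
python3 - <<'E'
from h import *
robot.move_pose([.51,-.075,.26],[180,0,101])
robot.set_gripper(.05)
robot.pause(.2)
import pickle
cal=robot.get_calibration("wrist"); im=robot.grab_frame("wrist"); pickle.dump(cal,open("wcal.pkl","wb"))
cv2.imwrite("pics/w1.png",im); o=robot.observe(); print(o["time"],o["tool_pos"],o["tcp_rot"],o["q"],o["gripper_width"],o["ft_force"])
E
```

```text
2.7917 [ 0.51000622 -0.07498723  0.26001938] [1.79998369e+02 2.19074322e-03 1.01001775e+02] [-2.29250169e+01 -9.12363900e+00 -1.38190727e+01  8.53019898e+01
 -9.07180312e-04  5.60732076e+01] 0.05001395276948212 [0.52580555 0.03621702 1.22456638]
```

View pics/w1.png

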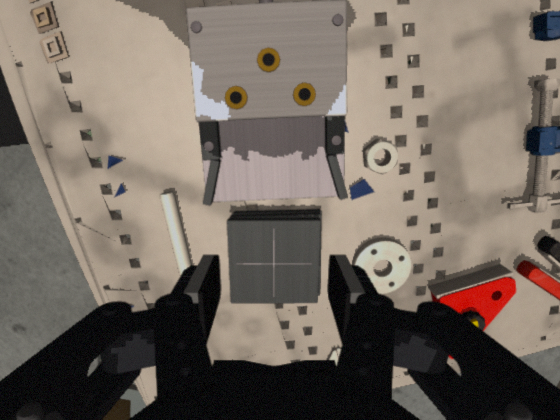

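The wrist view shows the blank's top face from about (229,218) to (321,302), with its cross at (274,264). The bed's front edge runs (208,202) to (333,195), the rails are dark, and the bridge front edge runs (196,118) to (346,115). The bushings are at (268,60), (236,97) and (304,94).

```bash
python3 - <<'E'
from h import *; import pickle
cal=pickle.load(open("wcal.pkl","rb")); im=cv2.imread("pics/w1.png"); hsv=cv2.cvtColor(im,cv2.COLOR_BGR2HSV); g=cv2.cvtColor(im,cv2.COLOR_BGR2GRAY)
roi=np.zeros(g.shape,bool); roi[40:115,215:325]=1
B=[]
for c in blobs((hsv[...,1]>150)&roi&(hsv[...,2]>80),60):
    (u,v),r=cv2.minEnclosingCircle(c); B.append(cast(cal,[u,v],.0465)[0]*1000)
B=np.array(B); B=B[np.argsort(B[:,1])]; print("brass\n",B.round(1)) # two front, one back
f=B[:2][np.argsort(B[:2,0])]; d=f[1]-f[0]; m=f.mean(0); e=B[2]-m
print("yaw front pair",np.degrees(np.arctan2(d[1],d[0])),"yaw mid",np.degrees(np.arctan2(-e[0],e[1])),m)
def line(pts,z,name):
    P=cast(cal,pts,z)[:,:2]*1000; vx,vy,x0,y0=cv2.fitLine(P.astype(np.float32),cv2.DIST_HUBER,0,.01,.01).ravel()
    if abs(vy)>abs(vx):
        if vy<0: vx,vy=-vx,-vy
        a=np.degrees(np.arctan2(-vx,vy))
    else:
        if vx<0: vx,vy=-vx,-vy
        a=np.degrees(np.arctan2(vy,vx))
    print(name,"yaw %.2f pt %.1f %.1f"%(a,x0,y0)); return np.array([x0,y0]),a
gb=cv2.GaussianBlur(g,(3,3),0).astype(int)
# bed front edge: strongest vertical gradient
def vedge(us,v0,v1,s): return [(u,v0+np.argmax(s*np.diff(gb[v0:v1,u]))+.5) for u in us]
def hedge(vs,u0,u1,s): return [(u0+np.argmax(s*np.diff(gb[v,u0:u1]))+.5,v) for v in vs]
line(vedge(range(222,322,3),188,208,-1),.0185,"bed front")
line(vedge(range(225,320,3),105,130,-1),.0425,"bridge front")
L=line(hedge(range(222,255,2),220,240,-1),.03,"blank L"); R=line(hedge(range(222,250,2),310,330,1),.03,"blank R")
line(vedge(range(240,312,3),290,310,1),.03,"blank rear")
line([(u,255+np.argmax(gb[255:274,u])) for u in list(range(240,268,2))+list(range(280,308,2))],.03,"cross h")
line([(265+np.argmax(gb[v,265:284]),v) for v in list(range(230,258,2))+list(range(270,294,2))],.03,"cross v")
line(hedge(range(128,150,2),212,230,1),.0325,"rail L"); line(hedge(range(128,150,2),320,335,-1),.0325,"rail R")
cr=cv2.resize(im[100:315,170:360],None,fx=2.7,fy=2.7,interpolation=cv2.INTER_CUBIC); cv2.imwrite("pics/crop.png",cr)
E
```

```text
brass
 [[463.7   2.6  46.5]
 [517.9  15.5  46.5]
 [484.5  36.   46.5]]
yaw front pair 13.405188985818324 yaw mid 13.047371371660065 [490.78556613   9.02690678  46.5       ]
bed front yaw 10.33 pt 513.9 -87.7
bridge front yaw 13.47 pt 495.2 -7.0
blank L yaw 10.89 pt 474.2 -124.3
blank R yaw 13.33 pt 562.6 -104.0
blank rear yaw 11.65 pt 533.2 -187.4
cross h yaw 10.98 pt 520.8 -143.8
cross v yaw 10.95 pt 522.5 -141.2
rail L yaw 13.17 pt 453.5 -33.0
rail R yaw 13.09 pt 544.3 -15.5
```

View pics/crop.png

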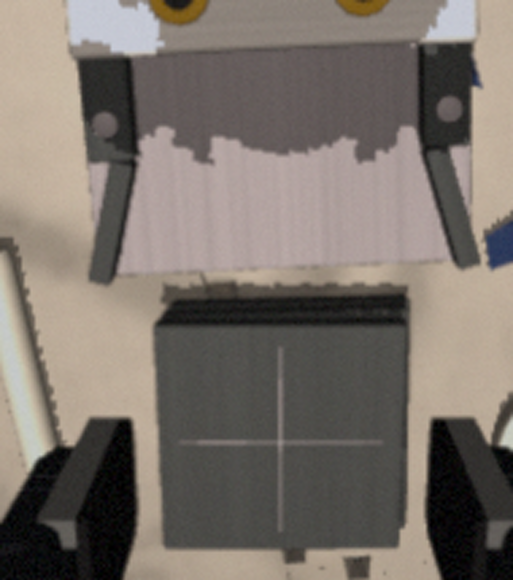

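The crop confirms it. The jig yaw is about 13.3°, from the bushings, bridge and rails, and its origin is about (512,-81) mm. The blank centre is about (523,-143) mm at yaw 11°, so in jig coordinates x is about -3.8 mm and the gap about 18 mm. The sizes match. Now I'll go down behind the stack and feel for the surface to find the fingertip height.

```bash
cat >> h.py <<'E'
YAW=13.3; A=np.radians(YAW); X=np.array([np.cos(A),np.sin(A)]); Y=np.array([-np.sin(A),np.cos(A)]); O=np.array([.5121,-.0811])
ROT=[180,0,YAW+90]
def J(x,y,z): return list(O+x*X+y*Y)+[z]
def tojig(p): d=np.array(p[:2])-O; return np.array([d@X,d@Y])*1000
E
python3 - <<'E'
from h import *
robot.move_pose(J(-.004,-.138,.14),ROT)
robot.line_to(J(-.004,-.138,.085),.1)
hit=robot.line_to(J(-.004,-.138,.05),.015,guard=4)
o=robot.observe(); print(hit,o["time"],o["tool_pos"],o["ft_force"])
z=o["tool_pos"][2]
if hit: robot.line_to(J(-.004,-.138,z+.0225),.05)
cv2.imwrite("pics/w2.png",robot.grab_frame("wrist"))
o=robot.observe(); print(o["time"],o["tool_pos"],o["ft_force"])
E
```

```text
True 5.4583 [ 0.53995507 -0.21628406  0.06961314] [-2.7193688   0.75280388  5.60319318]
6.125 [ 0.53982084 -0.21625221  0.09189408] [-0.06710921  0.31591263  0.2407225 ]
```

View pics/w2.png

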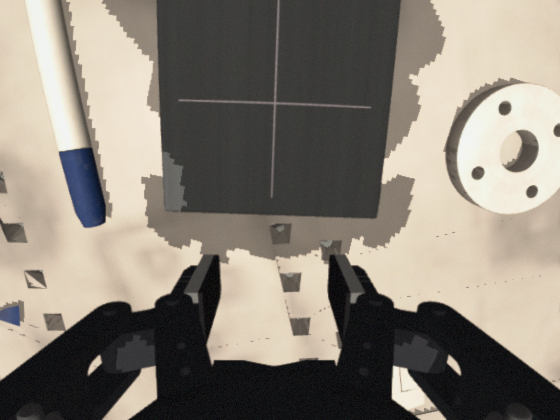

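The wrist picture shows the fingers at u = 205 and 345, centred on the blank (centre u = 274) and clear of its rear edge at v = 215. The marker and flange are well clear. Next I'll push with a guard, drifting x onto the jig axis.

```bash
python3 - <<'E'
from h import *
z=.0919
for x,y in [(-.004,-.112),(-.0,-.055),(0,-.020)]:
    hit=robot.line_to(J(x,y,z),.03,guard=12)
    o=robot.observe(); f=o["ft_force"]; print(hit,round(o["time"],2),tojig(o["tool_pos"]).round(1),o["tool_pos"][2].round(4),"F jig",[round(float(f[:2]@X),1),round(float(f[:2]@Y),1)],f[2].round(1))
    if hit: break
cal=robot.get_calibration("wrist"); im=robot.grab_frame("wrist"); cv2.imwrite("pics/w3.png",im)
import pickle; pickle.dump(cal,open("wcal3.pkl","wb"))
E
```

```text
False 7.14 [  -4.1 -111.9] 0.0918 F jig [0.1, -0.8] 0.2
False 9.2 [ -0. -55.] 0.0919 F jig [0.4, -0.6] -0.6
False 10.52 [ -0.1 -19.9] 0.0918 F jig [0.0, -0.3] -0.1
```

View pics/w3.png

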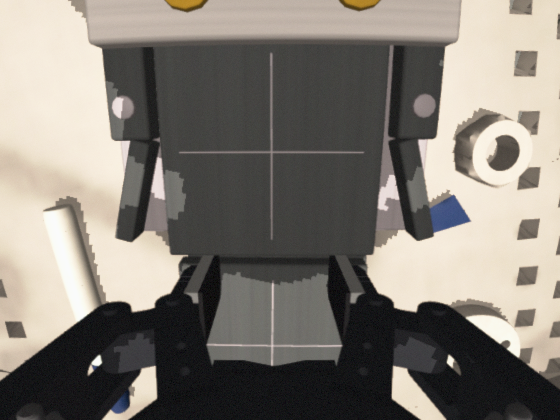

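The picture shows the blank in the mouth, cross at (271,152), straight, and just short of or starting under the bridge. It looks slightly left of the rails' centre. I'll compute its pose.

```bash
python3 - <<'E'
from h import *; import pickle
cal=pickle.load(open("wcal3.pkl","rb"))
for n,uv,z in [("centre",(271.5,152.5),.0295),("cross top",(271.3,55),.0295),("cross bot",(271.6,238),.0295),("h l",(180,152.5),.0295),("h r",(363,153),.0295),("rear L",(171,255),.0295),("rear R",(373,254),.0295),("mid cross",(273,345),.02),("railL in top",(156,130),.0325),("railR in top",(389,130),.0325)]:
    print(n,tojig(cast(cal,uv,z)[0]).round(1))
E
```

```text
centre [-0.7 35.5]
cross top [-0.7 71.6]
cross bot [-0.8 -0.4]
h l [-37.1  35.6]
h r [35.6 35.4]
rear L [-44.4  -8.4]
rear R [43.1 -7.9]
mid cross [ -0.3 -62. ]
railL in top [-45.   44.6]
railR in top [44.3 44.6]
```

Centre is at jig (-0.7, 35.5) mm and square. Now I'll feed it on slowly and feel for the stop.

```bash
python3 - <<'E'
from h import *
z=.0919
def rep(h):
    o=robot.observe(); f=o["ft_force"]; print(h,round(o["time"],2),tojig(o["tool_pos"]).round(1),"F jig",[round(float(f[:2]@X),1),round(float(f[:2]@Y),1)],f[2].round(1))
h=robot.line_to(J(0,.003,z),.03,guard=9); rep(h); robot.pause(.3); rep(0)
if not h:
    h=robot.line_to(J(0,.035,z),.01,guard=7); rep(h)
    for _ in range(4): robot.pause(.1); rep(0)
cv2.imwrite("pics/w4.png",robot.grab_frame("wrist"))
E
```

```text
False 11.48 [0.  3.1] F jig [-0.1, 0.0] 0.8
0 11.78 [-0.  3.] F jig [0.2, -0.3] -1.3
True 13.87 [ 0.1 25.2] F jig [-0.6, -3.1] 0.5
0 13.97 [ 0.1 25.1] F jig [0.6, -1.8] 1.4
0 14.07 [-0.  25.1] F jig [0.9, -3.3] 1.0
0 14.17 [-0.1 25.1] F jig [0.8, -3.9] 1.7
0 14.27 [-0.1 25.2] F jig [0.8, -4.0] 1.1
```

View pics/w4.png

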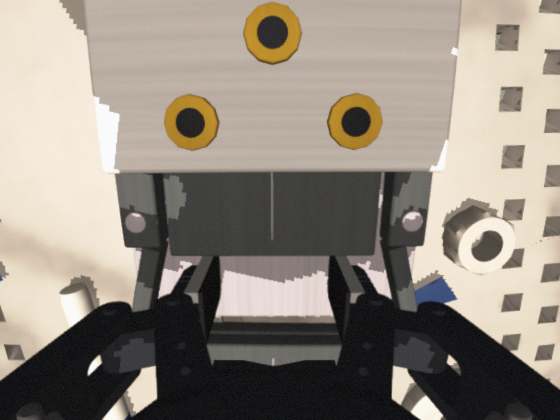

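The guard tripped with the front edge near jig y = 126 mm, which is within the stop's range. The blank is square under the bridge, with its rear edge at v = 252. The static force is only about 4 N, so I'll press on in small steps to be sure, checking the stiffness of 4 N/mm.

```bash
python3 - <<'E'
from h import *
z=.0919
def force():
    v=[]
    for _ in range(10): robot.pause(.03); v.append(robot.observe()["ft_force"][:2]@Y)
    return -np.mean(v)
F=force(); y=.0252; print(F)
for k in range(8):
    if F>9.5: break
    y+=.0005; robot.line_to(J(0,y,z),.005,guard=8)
    F=force(); o=robot.observe(); print(round(y*1000,1),tojig(o["tool_pos"]).round(2),round(F,1),round(o["time"],2))
E
```

```text
4.100855856314166
25.7 [-0.11 25.43] 6.1 15.26
26.2 [-0.13 25.75] 7.4 15.84
26.7 [-0.1  26.06] 8.5 16.43
27.2 [-0.11 26.4 ] 9.5 17.01
```

The stiffness is about 4 N/mm, so this is the stop, pressed at roughly 8–9 N. Now I'll back away and check.

```bash
python3 - <<'E'
from h import *
z=.0919
robot.line_to(J(0,.005,z),.03); robot.line_to(J(0,.005,.2),.1); robot.pause(.3)
cal=robot.get_calibration("wrist"); im=robot.grab_frame("wrist"); cv2.imwrite("pics/w5.png",im)
import pickle; pickle.dump(cal,open("wcal5.pkl","wb"))
t=robot.grab_frame("top"); a=cv2.imread("pics/top0.png")
cv2.imwrite("pics/cmp.png",np.hstack([a[140:320,180:400],t[140:320,180:400]]).repeat(1,0))
print(robot.observe()["time"])
E
```

```text
19.5333
```

View pics/w5.png

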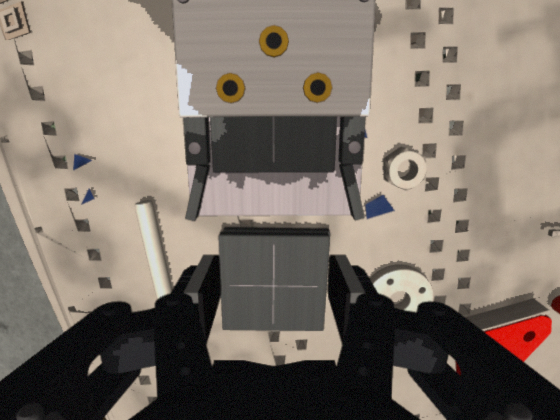

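View pics/cmp.png

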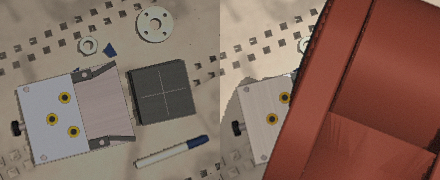

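The wrist view shows the blank seated and square under the bridge, rear edge at v = 172. The stack is undisturbed and nothing is touching. The top view is blocked by the arm. A quick check of the rear edge position follows, then I'll hand in.

```bash
python3 - <<'E'
from h import *; import pickle
cal=pickle.load(open("wcal5.pkl","rb"))
r=[tojig(cast(cal,uv,.0285)[0]).round(1) for uv in ((212,172),(273,172),(335,171.5))]; print(r)
if 32<r[1][1]<40: print(robot.job_done())
else: print("check")
E
```

```text
[array([-45.4,  35.1]), array([-0.7, 35. ]), array([44.7, 35.4])]
the job is handed in; nothing more can be done
None
```

The top blank is under the bridge against the end stop and the job was handed in at about 20 s; it was pressed home at roughly 8–9 N, the last view showed it square and about 0.7 mm off centre, and the stack, nut, flange and marker looked undisturbed, though I don't have the judge's verdict.

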